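# Pull the blank insert out of the dry-block heater

### The arm

A 6-joint arm with a two-finger parallel gripper is mounted at the origin on a cart in front of the work surface, level with it; the furniture and walls round the work are solid. World frame = base frame: x ahead of the robot, y to its left, z up, the work surface at z = 0. Lengths are in m, angles in rad, forces in N, time in s.
With the tool pointing down it reaches from about 0.325 to 0.775 m from the base axis. Payload 9.3 kg.
Tool frame: the origin (TCP) lies at the very end of the fingers, on their centre line; the grasp point (between the pads) lies 19 mm behind it; z points along the fingers, y is the line along which they close (so a half turn about z gives the same grasp; the last joint's range is limited). The gripper opens to 85 mm and grips with 20 to 120 N. Pads are 22 mm wide; open, the fingers measure 114 mm over their backs; the gripper's body (76 mm by 85 mm) begins 54 mm behind the grasp point. The pads swing forward as they close: fully open they stand 13 mm farther back than shut.
Start: joints at [-1.343, 0.259, 0.021, 1.334, 0, 1.418], TCP at [0.204, -0.511, 0.231] pointing down, gripper open.
Joint ranges: [-3.04, 3.04], [-0.91, 1.82], [-1.04, 1.36], [-1.92, 1.95], [-1.52, 1.45], [-3.14, 3.14]. Speed limits (rad/s): [2.22, 2.22, 2.79, 3.14, 3.14, 3.14].

### API

Orientations are given as a 3x3 rotation matrix whose columns are the frame's x, y, z axes.
In Python, from cell import get_obs, optics, env, finder gives the robot as it stands.
- The arm moves only by the tool jog_arm, never from a script. Its argument "deltas" is a list of rows, each a list of 3 entries, a list of its own where there are three numbers: the shift along the world's x, y, z scaled (see below), then the turn about the world's z scaled (see below), then the opening, from 0 (shut) to 1 (fully open). A call has 1 to 10 rows; each row shifts and turns the commanded pose from where the row before left it; what a row does not reach is not made up. The controller multiplies each number of a shift by 4 cm and each number of a turn by 5 degrees. A row lasts 1/12 s, in which the tool goes at most 41.7 mm and 7.16 degrees, less where a joint would pass 70% of its speed; a pose out of reach is approached as far as the arm can. A call with a number of a shift or a turn outside -1 to 1 is refused whole. A call with a gripper value outside its range is refused whole. The fingers move at their own pace and stop on an object; "squeeze" is the grip in N (left out, the last holds). Time passes only in rows, so rows that do not move let the fingers close. It gives the time, the measured TCP pose, the force, the opening and the grip force at its end, in the units of the state.
- get_obs(): the state, without advancing time (a new reading comes with each control period).
- optics.capture(name): name is "scene" or "top" or "wrist"; returns (picture, depth): 384x512x3 uint8, blue, green, red; 384x512 float32, m along the optical axis (not along the pixel's ray), 0 where there is no reading.
- optics.camera_info(name): a dict with "mtx" (3x3 intrinsics, pixels), "dist_coeffs" ([k1, k2, p1, p2, k3] as OpenCV has them; the pictures are not rectified), "R" (3x3) and "t" (3): a world point X has camera coordinates R X + t; the wrist camera has in their place "T_tool_cam" (4x4, takes a point from camera to tool coordinates, whose origin is the TCP and whose axes are the flange's). Camera axes: x right, y down, z forward; pixel columns grow to the right and rows downward; lengths in m; the calibration is good to about 2 mm. A picture is of the moment at which its call begins: read the wrist's pose just before it. camera_info takes no time and is no camera call.
- env.job_done(): hands the job in; it is judged then, once.
Trained networks look in the newest picture that a camera, given by its name, has taken for a name from the list of things; names that differ only in an ending like _2 or _b are one class to them, and where a whole thing is asked for, a point or a joint stands for the part that bears it (a point fixed in the world has none). Each returns a list of dicts, best first, with "conf" (0 to 1); they miss things now and then, are a little off and sometimes report something else, mostly with a low value. They report only what shows in the picture. A call takes as long as a camera call. They do not tell look-alikes from the thing itself.
- finder.boxes_of(camera, thing): "at" ([x, y, z] in m, in world coordinates, good to about 4 mm: the middle of the surface that is visible of it).
The state is a dict: "time": time; "q": joint angles; "qd": joint speeds; "joint_torque": joint torques, N m; "tcp_pos": TCP position; "eef_rot": TCP orientation; "wrist_force": force on the tool from outside, world axes, zero at the start; "wrist_torque": the same for the moment, N m; "opening": finger opening in m; "gripper_force": force on a finger pad.
Only numpy, scipy, OpenCV 4.12 (cv2) and the standard library are available. Lean on these libraries where they do the work, as an engineer would, in place of code of your own. Each camera call takes 0.05 s, during which the arm holds its last target. There are 200 camera calls.

### The job

Take the red-handled puller from its blue holder, put its cross-bar into the slot in the brass bush of the blank insert in the heater, and screw it in clockwise until it stops. Then pull the insert straight up out of its well, against the spring catches and without forcing anything, and set it down gently, upright and flat in the steel tray with the puller still in it. Leave the vials where they stand.

Things in the scene. Friction and masses are not known exactly. Their poses are not given: they have to be found in the camera images.
- heater: Fixed white dry-block heater, 110 (x) x 130 (y) x 60 mm high, dark front panel on its -x side; origin at the centre of its underside, z up. A square well 42 x 42 mm, centred, opens in its top; its floor is 20 mm above the origin. A dark steel rim round the well tops out 61.5 mm above the origin.
- well (a point): Centre of the well's floor, in the heater. Two sprung balls in the well's +y and -y walls hold the insert home; pulling it up past them takes about 10 to 15 N with its weight; after 10 mm of lift only a light drag is left.
- insert: Loose aluminium blank insert, 40 x 40 x 40 mm, about 0.3 kg, standing home in the well with its top 1.5 mm below the rim; origin at the centre of its underside, x and y square to its sides, z up. A brass bush of 30 mm diameter lies flush in its top face.
- bush_top (a point): Centre of the insert's top face (x, y, z as the insert). The bush has a centre hole of 11 mm diameter and across it a slot 7 mm wide, 30 mm long. The slot runs along x only roughly: it is turned up to 0.45 rad either way about z, unreported; find it by eye or by feel (press the puller lightly and turn until the cross-bar drops in). The bush itself does not turn.
- bush_thread (a point): On the insert's axis, 17.7 mm below its top: where the puller's tip rests once the cross-bar has dropped through the slot. From there a right-hand thread: turned clockwise (from above) the puller feeds down 4 mm over about 55 degrees, then runs level to a hard stop at 65 degrees (1.13 rad). Up-and-down play 1.7 mm. Anticlockwise it is blocked.
- puller: Loose puller, 85 mm tall, 0.06 kg, hanging upright in the holder with its tip 7 mm above the desk; origin at its tip, z up. Pilot nose 6 mm long, 8 mm diameter, tapered end; steel cross-bar along x, 24 x 5 x 5 mm, underside 6 mm above the origin; 8 mm rod; red grip block with a dark foot, 46 (x) x 14 (y) mm, 45 to 85 mm above the origin, to be gripped across its 14 mm.
- holder: Fixed blue plastic block, 60 (x) x 50 (y) x 52 mm high on a base 80 x 70 x 5 mm; origin at the centre of its underside. The puller's rod and cross-bar hang in its slot, 34 mm (x) x 20 mm (y), 46 mm deep; the ends of the grip block rest on its top.
- tray: Fixed square steel tray, 110 x 110 mm outside, 18 mm high, walls and floor 3 mm thick; origin at the centre of its underside.
- vial_1: Bystander: small white vial with a coloured cap, 21 mm in diameter, 48 mm tall; origin at the centre of its underside.
- vial_3: Bystander: another such vial.
- vial_5: Bystander: another such vial.
- vial_6: Bystander: another such vial.
Things that resemble listed ones, but are neither listed nor needed, are in the scene too. Of the things that look like the insert, the largest one is meant.

How it is judged:
On the way, in this order (a step that is already met when the one before it is completed fails the run):
1. the puller is screwed into the bush (its tip more than 18.8 mm below the insert's top face, on its centre) while the insert is still home in the well (z of puller in the frame of insert between 0.01 and 0.0212 m and x of puller in the frame of insert between -0.005 and 0.005 m and y of puller in the frame of insert between -0.005 and 0.005 m and z of insert in the frame of heater below 0.023 m), for 0.1 s.
2. the insert hangs on the puller, wholly above the heater (z of insert in the frame of heater above 0.063 m and z of puller in the frame of insert below 0.0212 m and contact force between insert and heater below 0.1 N and contact force between insert and the fingers below 0.1 N), for 0.1 s.
At the end, for the whole second after the job is handed in: The insert stands upright (within 0.08 rad) on the tray's floor, its underside within 3 mm of it and its centre within 35 mm of the tray's centre along each side, and the puller still stands in its bush (tip at least 14 mm below the insert's top, leaning less than 0.4 rad); both at rest and let go (z of insert in the frame of tray between 0.001 and 0.006 m and x of insert in the frame of tray between -0.035 and 0.035 m and y of insert in the frame of tray between -0.035 and 0.035 m and angle between insert's own z axis and vertical below 0.08 rad and linear speed of insert below 0.02 m/s and z of puller in the frame of insert below 0.026 m and angle between puller's own z axis and vertical below 0.4 rad and linear speed of puller below 0.03 m/s); the robot touches nothing.
It fails at once if the puller and the insert press or pull on each other with more than 45 N (contact force between puller and insert above 45 N).
It fails at once if the insert is jammed against the heater with more than 40 N (contact force between insert and heater above 40 N).
It fails at once if the insert is put down hard, with more than 40 N on the tray (contact force between insert and tray above 40 N).
It fails at once if the insert is tipped by more than 0.3 rad (angle between insert's own z axis and vertical above 0.3 rad).
It fails at once if a vial is moved by more than 20 mm (distance of any of vial_1, vial_3, vial_5, vial_6 from where it was at the start of the episode above 0.02 m).
It also fails if it takes over 72 s, if anything falls off the work surface, if the arm or the gripper's body presses on something with over 40 N, if the wrist force passes 120 N, or if a joint passes its speed limit or range.

## Working session

There is one attempt and no reset: what is moved stays moved. The work goes in short steps, Python scripts to look and compute and a tool call to move; the robot and the scene stay as the last step left them, time stands still between calls to the robot, and variables do not carry over. Pictures are saved under pics/ and viewed, at most 10 in all, crops included, and the job is handed in when it is done.

Besides the shell and the picture viewer there is one more tool, called after "Emit:" as name([rows], argument=value, ...), one row to a line, values as JSON. jog_arm: Moves the arm, as the interface text tells. Its arguments: {"type":"object","properties":{"deltas":{"type":"array"},"squeeze":{"type":"number"}},"required":["deltas"]}

```bash
mkdir -p pics; ls; cat > h.py <<'E'
import numpy as np, cv2
from cell import get_obs, optics, env, finder
def world(name,uv,d,obs=None):
    c=optics.camera_info(name)
    K=np.array(c["mtx"]);D=np.array(c["dist_coeffs"])
    uv=np.array(uv,float).reshape(-1,1,2)
    n=cv2.undistortPoints(uv,K,D).reshape(-1,2)
    p=np.c_[n,np.ones(len(n))]*np.array(d).reshape(-1,1)
    if name=="wrist":
        T=np.array(c["T_tool_cam"]); q=p@T[:3,:3].T+T[:3,3]
        return q@np.array(obs["eef_rot"]).T+np.array(obs["tcp_pos"])
    R=np.array(c["R"]);t=np.array(c["t"])
    return (p-t.ravel())@R
def cloud(name,d,obs=None):
    v,u=np.mgrid[:384,:512]
    return world(name,np.c_[u.ravel(),v.ravel()],d.ravel(),obs).reshape(384,512,3)
E
python3 - <<'E'
from h import *
o=get_obs();print(o["time"],o["tcp_pos"],np.round(o["eef_rot"],3).tolist(),o["opening"])
ims=[]
for n in["scene","top"]:
    im,d=optics.capture(n);np.save(n+".npy",d);cv2.imwrite(n+".png",im);ims.append(im)
    for t in["heater","insert","puller","holder","tray","vial_1"]:
        print(n,t,[(np.round(b["at"],3).tolist(),round(b["conf"],2)) for b in finder.boxes_of(n,t)])
cv2.imwrite("pics/a.png",cv2.resize(np.vstack(ims),(800,1200))[:, :]) 
cv2.imwrite("pics/top.png",cv2.resize(ims[1],(800,600)));cv2.imwrite("pics/scene.png",cv2.resize(ims[0],(800,600)))
E
```

```text
pics
0.0 [ 0.20433077 -0.51031488  0.23065414] [[0.928, 0.372, -0.0], [0.372, -0.928, 0.001], [0.0, -0.001, -1.0]] 0.08554425509423247
scene heater [([0.546, -0.226, 0.052], 0.73)]
scene insert [([0.593, -0.121, 0.021], 0.58), ([0.545, 0.277, 0.032], 0.52), ([0.565, -0.268, 0.062], 0.5)]
scene puller [([0.459, 0.227, 0.081], 0.55)]
scene holder [([0.447, 0.234, 0.027], 0.6)]
scene tray [([0.43, -0.012, 0.005], 0.82)]
scene vial_1 [([0.598, 0.286, 0.027], 0.77), ([0.633, -0.031, 0.025], 0.65), ([0.546, 0.275, 0.03], 0.55)]
top heater [([0.555, -0.255, 0.064], 0.79)]
top insert [([0.557, -0.266, 0.06], 0.77), ([0.673, -0.146, 0.028], 0.68), ([0.6, -0.13, 0.031], 0.5)]
top puller [([0.466, 0.214, 0.09], 0.53)]
top holder [([0.464, 0.206, 0.038], 0.75)]
top tray [([0.432, -0.006, -0.0], 0.83)]
top vial_1 [([0.639, -0.036, 0.05], 0.6), ([0.602, 0.277, 0.05], 0.47), ([0.553, 0.269, 0.046], 0.45), ([0.638, 0.064, 0.049], 0.39), ([0.56, -0.266, 0.06], 0.37)]
```

View pics/top.png

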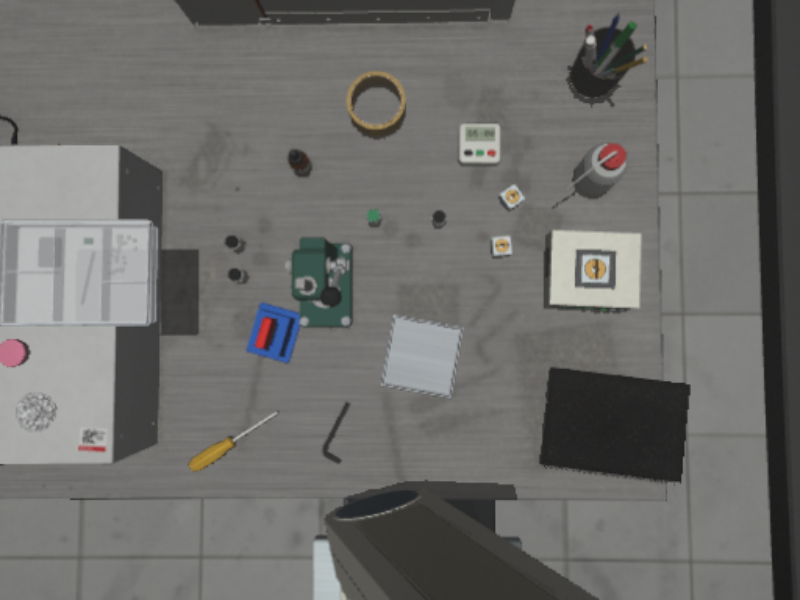

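View pics/scene.png

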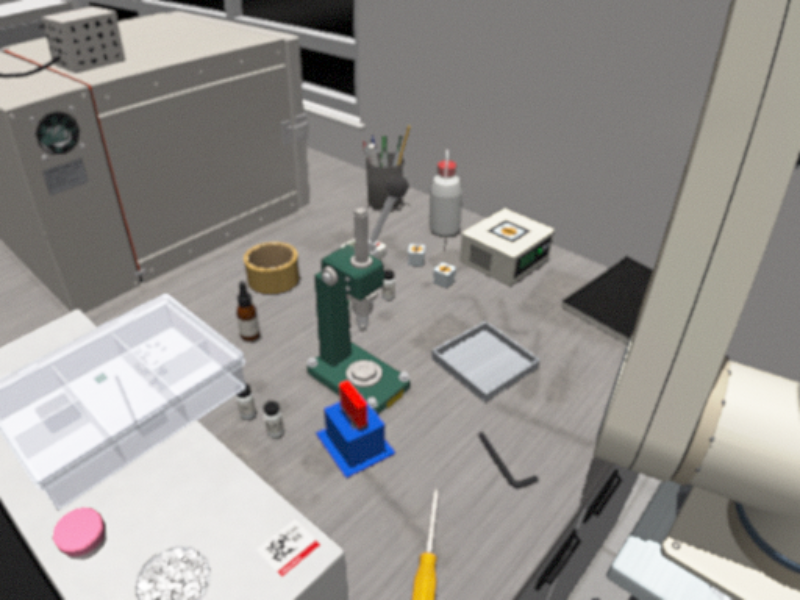

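The top view, where up is +x and right is -y, shows:
- **Holder:** blue with a red grip, at about (272,333), beside a green press at (322,285).
- **Tray:** at (422,355).
- **Heater:** at (595,268).

There are three insert-like things: the one in the heater at (595,268) and two small blocks at (512,197) and (501,246). The heater one is the largest and stands in a well, so it fits the description.

Next I'll measure the poses from depth.

```bash
python3 - <<'E'
from h import *
im=cv2.imread("top.png");d=np.load("top.npy");P=cloud("top",d)
hsv=cv2.cvtColor(im,cv2.COLOR_BGR2HSV).astype(int);H,S,V=hsv[...,0],hsv[...,1],hsv[...,2]
X,Y,Z=P[...,0],P[...,1],P[...,2]
def rect(n,m):
    p=P[m];r=cv2.minAreaRect((p[:,:2]*1000).astype(np.float32));print(n,len(p),"z",np.round(np.percentile(p[:,2],[5,50,95]),3),r)
near=(abs(X-.46)<.06)&(abs(Y-.21)<.06)
rect("red top",near&((H<8)|(H>172))&(S>150)&(Z>.078))
rect("blue top",near&(H>105)&(H<128)&(S>120)&(Z>.045)&(Z<.06))
rect("blue base",near&(H>105)&(H<128)&(S>120)&(Z>-.01)&(Z<.06))
hm=(abs(X-.557)<.1)&(abs(Y+.266)<.1)&(Z>.05)&(Z<.07);rect("heater",hm)
rim=hm&(V<90)&(abs(X-.557)<.05)&(abs(Y+.266)<.05);rect("rim",rim)
br=hm&(H>8)&(H<28)&(S>120)&(abs(X-.557)<.02)&(abs(Y+.266)<.02);rect("brass",br)
t=(abs(X-.432)<.08)&(abs(Y+.006)<.08)&(Z>.012)&(Z<.03);rect("tray rim",t)
g=(abs(X-.53)<.1)&(abs(Y-.14)<.07)&(Z>.06)&~(near&(Z<.1)&(S>150));rect("press",g)
for z in(.08,.12,.16,.2): 
    if (g&(Z>z)).any(): rect("press>%.2f"%z,g&(Z>z))
c=im[140:205,340:420];cv2.imwrite("pics/ins.png",cv2.resize(c,None,fx=8,fy=8,interpolation=cv2.INTER_CUBIC))
print(world("top",[[256,192]],[0.5]).tolist(), optics.camera_info("wrist")["T_tool_cam"])
E
```

```text
red top 116 z [0.089 0.092 0.096] ((466.66485595703125, 220.78285217285156), (14.308614730834961, 43.78437423706055), 73.6944580078125)
blue top 329 z [0.049 0.053 0.056] ((465.5178527832031, 220.89993286132812), (51.61739730834961, 59.8253059387207), 73.6292724609375)
blue base 649 z [0.003 0.047 0.055] ((466.333740234375, 222.27593994140625), (70.5570297241211, 78.89639282226562), 73.4707260131836)
heater 2731 z [0.057 0.061 0.064] ((557.9388427734375, -264.214111328125), (130.37240600585938, 112.68936920166016), 87.78598022460938)
rim 190 z [0.058 0.062 0.066] ((559.9419555664062, -263.6112060546875), (57.81637954711914, 54.2022590637207), 88.64531707763672)
brass 67 z [0.057 0.061 0.064] ((558.7744750976562, -263.9522399902344), (26.060535430908203, 23.489727020263672), 88.51242065429688)
tray rim 238 z [0.014 0.018 0.022] ((429.0918884277344, -8.9033203125), (109.85597229003906, 109.76736450195312), 79.62100982666016)
press 1270 z [0.151 0.202 0.301] ((542.2115478515625, 152.5191650390625), (106.57171630859375, 133.25192260742188), 9.094969749450684)
press>0.08 1253 z [0.162 0.2
[... 153 characters left out ...]
7421875, 129.74185180664062), (98.66861724853516, 83.81004333496094), 0.3909338116645813)
press>0.16 1200 z [0.164 0.202 0.301] ((546.433837890625, 129.74090576171875), (98.38784790039062, 83.81004333496094), 0.3909338116645813)
press>0.20 780 z [0.2   0.205 0.302] ((535.736083984375, 124.43888854980469), (77.19328308105469, 73.06100463867188), 0.6582552194595337)
[[0.4895984691618429, 0.007299546689880469, 0.6932957654554145]] [[ 2.79194948e-04 -9.55909447e-01 -2.93661458e-01  7.55022319e-02]
 [ 9.99999942e-01  2.09368643e-04  2.69212953e-04  3.25153624e-04]
 [-1.95859704e-04 -2.93661516e-01  9.55909450e-01 -1.41542749e-01]
 [ 0.00000000e+00  0.00000000e+00  0.00000000e+00  1.00000000e+00]]
```

Emit:
jog_arm([
  [[0.7, 0.6, 0.05], 1, 1],
  [[0.7, 0.6, 0.05], 1, 1],
  [[0.7, 0.6, 0.05], 1, 1],
  [[0.7, 0.6, 0.05], 1, 1],
  [[0.7, 0.6, 0.05], 1, 1],
  [[0.7, 0.6, 0.05], 1, 1],
  [[0.7, 0.6, 0.05], 1, 1],
  [[0.7, 0.6, 0.05], 1, 1],
  [[0.7, 0.6, 0.05], 1, 1],
  [[0.7, 0.6, 0.05], 1, 1],
])

```text
time: 1.53
tcp_pos: [0.4856, -0.2691, 0.2516]
eef_rot: [[0.308, 0.951, 0.0], [0.951, -0.308, -0.0], [-0.0, 0.0, -1.0]]
wrist_force: [0.4, -0.7, -0.9]
opening: 0.0853
gripper_force: 0.0
```

Emit:
jog_arm([
  [[0.5, 0, 0], 1, 1],
  [[0, 0, 0], 1, 1],
  [[0, 0, 0], 1, 1],
  [[0, 0, 0], 1, 1],
  [[0, 0, 0], 1, 1],
  [[0, 0, 0], 1, 1],
  [[0, 0, 0], 1, 1],
  [[0, 0, 0], 1, 1],
  [[0, 0, 0], 1, 1],
  [[0, 0, 0], 1, 1],
])

```text
time: 2.37
tcp_pos: [0.5044, -0.2706, 0.2512]
eef_rot: [[-0.531, 0.847, -0.0], [0.847, 0.531, 0.0], [0.0, -0.0, -1.0]]
wrist_force: [0.3, 0.2, -0.4]
opening: 0.0855
gripper_force: 0.0
```

Emit:
jog_arm([
  [[0, 0, 0], 1, 1],
  [[0, 0, 0], 1, 1],
  [[0, 0, 0], 1, 1],
  [[0, 0, 0], 1, 1],
  [[0, 0, 0], 1, 1],
  [[0, 0, 0], 1, 1],
  [[0, 0, 0], 1, 1],
  [[0, 0, 0], 0.4, 1],
  [[0, 0, 0], 0, 1],
  [[0, 0, 0], 0, 1],
])

```text
time: 3.2
tcp_pos: [0.5044, -0.2706, 0.2513]
eef_rot: [[-0.932, 0.363, 0.0], [0.363, 0.932, -0.0], [-0.0, -0.0, -1.0]]
wrist_force: [-0.2, 0.2, 0.7]
opening: 0.0856
gripper_force: 0.0
```

```bash
python3 - <<'E'
from h import *
o=get_obs();print(o["time"],o["tcp_pos"],np.round(o["eef_rot"],3).tolist(),np.round(o["q"],2))
im,d=optics.capture("wrist");np.save("w1.npy",d);cv2.imwrite("w1.png",im)
for b in finder.boxes_of("wrist","insert"):print(b)
cv2.imwrite("pics/w1.png",cv2.resize(im,(800,600),interpolation=cv2.INTER_CUBIC))
# clutter from top
dt=np.load("top.npy");P=cloud("top",dt);X,Y,Z=P[...,0],P[...,1],P[...,2]
for x0 in np.arange(.42,.64,.02):
    m=(X>=x0)&(X<x0+.02)&(Y>.06)&(Y<.26)&(Z>.11)
    if m.any():print("press x%.2f"%x0,np.round([Y[m].min(),Y[m].max(),Z[m].max()],3))
m=(Y<-.2)&(Y>-.36)&(X>.62)&(X<.75)&(Z>.05)
print("bottle",np.round([X[m].min(),X[m].max(),Y[m].min(),Y[m].max(),Z[m].max()],3))
E
```

```text
3.2 [ 0.50440356 -0.27061111  0.2513047 ] [[-0.932, 0.363, 0.0], [0.363, 0.932, -0.0], [-0.0, -0.0, -1.0]] [-0.64  0.29  0.12  1.4  -0.   -0.27]
{'at': [0.6735, -0.1501, 0.0286], 'conf': 0.97}
{'at': [0.5635, -0.2656, 0.0612], 'conf': 0.74}
press x0.48 [0.091 0.106 0.301]
press x0.50 [0.088 0.161 0.305]
press x0.52 [0.095 0.164 0.275]
press x0.54 [0.088 0.172 0.232]
press x0.56 [0.088 0.169 0.208]
press x0.58 [0.121 0.157 0.169]
bottle [ 0.668  0.741 -0.305 -0.213  0.179]
```

View pics/w1.png

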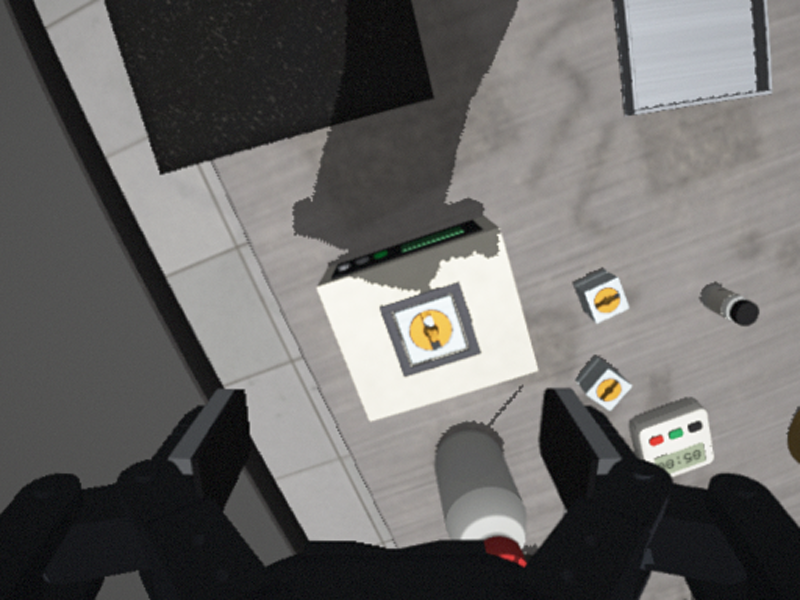

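The wrist view shows the heater's insert in its dark rim, with the brass bush at (431,330) and the slot dark across it. The two small look-alikes are at (605,300) and (608,390) and are clearly smaller. I'll warp the bush to a metric top view to confirm it and measure the slot.

```bash
python3 - <<'E'
from h import *
o=get_obs();im=cv2.imread("w1.png");d=np.load("w1.npy");P=cloud("wrist",d,o)
hsv=cv2.cvtColor(im,cv2.COLOR_BGR2HSV).astype(int)
X,Y,Z=P[...,0],P[...,1],P[...,2]
near=(abs(X-.56)<.06)&(abs(Y+.265)<.06)&(Z>.05)&(Z<.07)
br=near&(hsv[...,0]>8)&(hsv[...,0]<28)&(hsv[...,1]>110)
p=P[br];(c,s,a)=cv2.minAreaRect((p[:,:2]*1000).astype(np.float32));print("brass",c,s,np.median(p[:,2]),(p.min(0)+p.max(0))/2)
rim=(abs(X-.56)<.04)&(abs(Y+.265)<.04)&(Z>.055)&(hsv[...,2]<110)&~br
p2=P[rim]
print("rim",cv2.minAreaRect((p2[:,:2]*1000).astype(np.float32)),np.median(p2[:,2]))
# metric warp about insert: world plane z=.06
ci=optics.camera_info("wrist");T=np.array(ci["T_tool_cam"])
c=np.array(c)/1000
g=np.linspace(.04,-.04,480)
xx,yy=np.meshgrid(g,g,indexing="ij")
W=np.c_[(c[0]+xx).ravel(),(c[1]+yy).ravel(),np.full(xx.size,.06)]
t=(W-o["tcp_pos"])@np.array(o["eef_rot"]);cam=(t-T[:3,3])@T[:3,:3]
uv,_=cv2.projectPoints(cam,np.zeros(3),np.zeros(3),np.array(ci["mtx"]),np.array(ci["dist_coeffs"]))
m=uv.reshape(480,480,2).astype(np.float32)
w=cv2.remap(im,m[...,0],m[...,1],cv2.INTER_CUBIC)
cv2.imwrite("pics/w1c.png",w)
h=cv2.cvtColor(w,cv2.COLOR_BGR2HSV)
r=np.hypot(xx,yy)
dk=(r<.0145)&((h[...,2]<110))
A=np.c_[xx[dk],yy[dk]];A=A-A.mean(0);e,v=np.linalg.eigh(A.T@A);print("slot dark axis deg",np.degrees(np.arctan2(v[1,1],v[0,1])),dk.sum(),e)
# red on holder from top after arm moved
E
```

```text
brass (560.0870361328125, -265.0942687988281) (27.1837215423584, 28.48526382446289) 0.05908838212764558 [ 0.56020776 -0.26510108  0.05678874]
rim ((553.1959228515625, -259.2862854003906), (66.5911865234375, 68.95370483398438), 87.34312438964844) 0.26940675758417865
slot dark axis deg 177.28103389585365 1485 [0.00629474 0.06656788]
```

View pics/w1c.png

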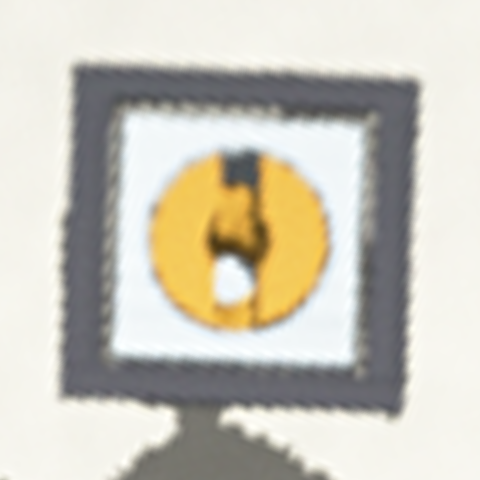

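The crop confirms the 40 mm insert in the heater: bush centre about (240,239) px, which is (0.560,-0.265) in the world. The slot runs almost along x, at about -2°. Next is the holder, passing in front of the press.

Emit:
jog_arm([
  [[-0.52, 0.86, 0], 0, 1],
  [[-0.52, 0.86, 0], 0, 1],
  [[-0.52, 0.86, 0], 0, 1],
  [[-0.52, 0.86, 0], 0, 1],
  [[-0.52, 0.86, 0], 0, 1],
  [[0, 1, 0], 1, 1],
  [[0, 1, 0], 0, 1],
  [[0, 1, 0], 0, 1],
  [[0, 1, 0], 0, 1],
  [[0, 1, 0], 0, 1],
])

```text
time: 4.13
tcp_pos: [0.3999, 0.1032, 0.2517]
eef_rot: [[-0.96, 0.28, 0.001], [0.28, 0.96, 0.0], [-0.001, 0.0, -1.0]]
wrist_force: [1.1, -0.5, 0.3]
opening: 0.0854
gripper_force: 0.0
```

Emit:
jog_arm([
  [[0, 1, 0], 0, 1],
  [[0, 1, 0], 0, 1],
  [[0, 1, 0], 0, 1],
  [[0, 0.1, -0.5], 0, 1],
  [[0.3, 0, -0.5], 0, 1],
  [[0, 0, -0.2], 0, 1],
  [[0, 0, 0], 0, 1],
])

```text
time: 4.72
tcp_pos: [0.4115, 0.2251, 0.2016]
eef_rot: [[-0.96, 0.279, -0.003], [0.279, 0.96, -0.001], [0.003, -0.002, -1.0]]
wrist_force: [-0.3, -0.5, 0.8]
opening: 0.0859
gripper_force: 0.0
```

```bash
python3 - <<'E'
from h import *
o=get_obs();print(o["time"],o["tcp_pos"],np.round(o["eef_rot"],3).tolist(),np.round(o["q"],2))
im,d=optics.capture("wrist");P=cloud("wrist",d,o)
hsv=cv2.cvtColor(im,cv2.COLOR_BGR2HSV).astype(int);H,S=hsv[...,0],hsv[...,1]
X,Y,Z=P[...,0],P[...,1],P[...,2]
near=(abs(X-.466)<.06)&(abs(Y-.221)<.06)
red=near&((H<8)|(H>172))&(S>150);print("red",red.sum())
def rect(n,m):
    p=P[m];print(n,len(p),np.median(p[:,2]),cv2.minAreaRect((p[:,:2]*1000).astype(np.float32)))
rect("red top",red&(Z>.086))
rect("blue top",near&(H>105)&(H<128)&(S>120)&(Z>.048)&(Z<.056))
cv2.imwrite("pics/w2.png",cv2.resize(im,(800,600)))
E
```

```text
4.7167 [0.41148618 0.22514302 0.20155942] [[-0.96, 0.279, -0.003], [0.279, 0.96, -0.001], [0.003, -0.002, -1.0]] [ 0.32  0.13 -0.21  1.22 -0.    0.6 ]
red 888
red top 696 0.09074409058049412 ((465.9268798828125, 221.17234802246094), (13.22396469116211, 44.33246612548828), 74.68985748291016)
blue top 1965 0.051013254513907424 ((467.0760803222656, 221.4524383544922), (50.21560287475586, 59.90576934814453), 73.57162475585938)
```

View pics/w2.png

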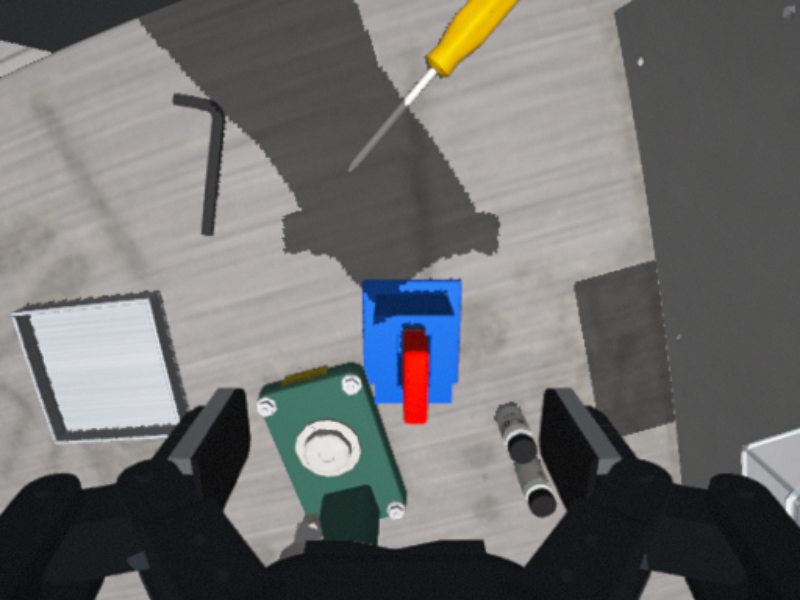

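The wrist view shows the red grip at (415,375) in the blue holder, between the open fingers and with the tool axis aligned. Position is (0.466,0.221) and top is at 0.091, both as expected. Descending to grip.

Emit:
jog_arm([
  [[0.68, -0.05, 0], 0, 1],
  [[0.68, -0.05, 0], 0, 1],
  [[0, 0, -0.6], 0, 1],
  [[0, 0, -0.6], 0, 1],
  [[0, 0, -0.6], 0, 1],
  [[0, 0, -0.6], 0, 1],
  [[0, 0, -0.6], 0, 1],
  [[0, 0, -0.55], 0, 1],
  [[0, 0, 0], 0, 1],
  [[0, 0, 0], 0, 1],
], squeeze=50)

```text
time: 5.6
tcp_pos: [0.4668, 0.2208, 0.062]
eef_rot: [[-0.96, 0.28, -0.001], [0.28, 0.96, -0.0], [0.001, -0.0, -1.0]]
wrist_force: [0.4, -0.1, 0.8]
opening: 0.0851
gripper_force: 0.0
```

Emit:
jog_arm([
  [[0, 0, 0], 0, 0],
  [[0, 0, 0], 0, 0],
  [[0, 0, 0], 0, 0],
  [[0, 0, 0], 0, 0],
  [[0, 0, 0], 0, 0],
  [[0, 0, 0], 0, 0],
  [[0, 0, 0], 0, 0],
  [[0, 0, 0], 0, 0],
])

```text
time: 6.27
tcp_pos: [0.4669, 0.2215, 0.0618]
eef_rot: [[-0.96, 0.279, 0.001], [0.279, 0.96, 0.0], [-0.001, 0.0, -1.0]]
wrist_force: [-0.9, -1.2, 6.3]
opening: 0.0131
gripper_force: 49.5
```

Emit:
jog_arm([
  [[0, 0, 0.2], 0, 0],
  [[0, 0, 0.4], 0, 0],
  [[0, 0, 0.6], 0, 0],
  [[0, 0, 0.6], 0, 0],
  [[0, 0, 0.6], 0, 0],
  [[0, 0, 0.6], 0, 0],
  [[0, 0, 0.6], 0, 0],
  [[-0.5, 0, 0], 0, 0],
  [[-0.9, 0, 0], 0, 0],
  [[-0.4, 0, 0], 0, 0],
], squeeze=90)

```text
time: 7.1
tcp_pos: [0.3919, 0.2211, 0.2057]
eef_rot: [[-0.96, 0.279, -0.001], [0.279, 0.96, -0.0], [0.001, -0.0, -1.0]]
wrist_force: [1.5, 0.5, 0.3]
opening: 0.0129
gripper_force: 87.7
```

```bash
python3 - <<'E'
from h import *
o=get_obs();print(o["time"],o["tcp_pos"],o["opening"],o["wrist_force"])
im,d=optics.capture("wrist");P=cloud("wrist",d,o)
cv2.imwrite("pics/w3.png",cv2.resize(im,(800,600)))
hsv=cv2.cvtColor(im,cv2.COLOR_BGR2HSV).astype(int);H,S=hsv[...,0],hsv[...,1]
red=((H<8)|(H>172))&(S>150)
t=(P-o["tcp_pos"])@np.array(o["eef_rot"])
m=red&(d>0)&(abs(t[...,0])<.05)&(abs(t[...,1])<.03)
p=t[m];print(len(p),np.percentile(p,[2,50,98],axis=0).round(4))
m=(d>0)&(abs(t[...,0])<.02)&(abs(t[...,1])<.02)&(t[...,2]>.02)&(t[...,2]<.07)
p=t[m];print("below",len(p),np.percentile(p,[2,50,98],axis=0).round(4) if len(p) else "")
E
```

```text
7.1 [0.39192595 0.22108902 0.20572613] 0.012851942307358002 [1.5088567  0.49586963 0.25895407]
3907 [[-0.0199 -0.0063 -0.0301]
 [ 0.0088 -0.     -0.0286]
 [ 0.0228  0.0064 -0.0005]]
below 24 [[ 0.011  -0.0019  0.0442]
 [ 0.0114  0.0003  0.0468]
 [ 0.0117  0.0024  0.0489]]
```

View pics/w3.png

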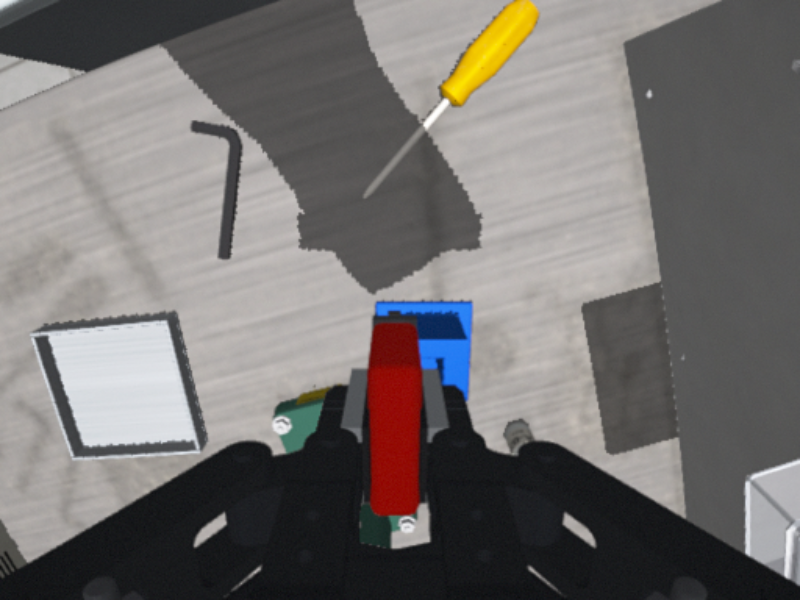

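The red grip at (395,415) is centred between the fingers and the puller hangs straight; its cross-bar end is at tool x=12 mm, y≈0. Moving over to the heater, turning about +14°.

Emit:
jog_arm([
  [[0, -0.6, 0], 0, 0],
  [[0, -1, 0], 0, 0],
  [[0, -1, 0], 0, 0],
  [[0, -1, 0], 0, 0],
  [[0, -1, 0], 0, 0],
  [[0, -1, 0], 0.5, 0],
  [[0.6, -0.9, 0], 0.5, 0],
  [[0.6, -0.9, 0], 0.5, 0],
  [[0.6, -0.9, 0], 0.5, 0],
  [[0.6, -0.9, 0], 0.5, 0],
])

```text
time: 7.98
tcp_pos: [0.4879, -0.1435, 0.2058]
eef_rot: [[-0.998, 0.063, 0.001], [0.063, 0.998, -0.0], [-0.001, -0.0, -1.0]]
wrist_force: [1.3, 0.3, -0.4]
opening: 0.0129
gripper_force: 87.7
```

Emit:
jog_arm([
  [[0.6, -0.9, 0], 0.34, 0],
  [[0.6, -0.9, 0], 0, 0],
  [[0.4, -0.8, 0], 0, 0],
  [[0.2, -0.3, -0.4], 0, 0],
  [[0, 0, -0.5], 0, 0],
  [[0, 0, -0.5], 0, 0],
  [[0, 0, -0.3], 0, 0],
  [[0, 0, 0], 0, 0],
  [[0, 0, 0], 0, 0],
])

```text
time: 8.73
tcp_pos: [0.5573, -0.2546, 0.1371]
eef_rot: [[-0.999, 0.035, -0.001], [0.035, 0.999, 0.001], [0.001, 0.001, -1.0]]
wrist_force: [-0.1, -0.6, -0.7]
opening: 0.0125
gripper_force: 87.8
```

Emit:
jog_arm([
  [[0.06, -0.26, 0], 0, 0],
  [[0, 0, -0.35], 0, 0],
  [[0, 0, 0], 0, 0],
  [[0, 0, 0], 0, 0],
])

```text
time: 9.07
tcp_pos: [0.5599, -0.2655, 0.1239]
eef_rot: [[-0.999, 0.035, 0.0], [0.035, 0.999, -0.0], [-0.0, -0.0, -1.0]]
wrist_force: [-0.3, -0.0, -0.5]
opening: 0.0127
gripper_force: 87.8
```

```bash
cat > look.py <<'E'
from h import *
import sys
o=get_obs();print(o["time"],o["tcp_pos"],o["wrist_force"])
im,d=optics.capture("wrist");P=cloud("wrist",d,o)
hsv=cv2.cvtColor(im,cv2.COLOR_BGR2HSV).astype(int)
X,Y,Z=P[...,0],P[...,1],P[...,2]
n=(abs(X-.56)<.018)&(abs(Y+.265)<.018)&(Z>.055)&(Z<.0635)
br=n&(hsv[...,0]>8)&(hsv[...,0]<28)&(hsv[...,1]>110)
if br.sum()>20:
    p=P[br];print("brass",len(p),p.min(0),p.max(0))
t=(P-o["tcp_pos"])@np.array(o["eef_rot"])
m=(d>0)&(abs(t[...,0])<.015)&(abs(t[...,1])<.008)&(t[...,2]>.035)&(t[...,2]<.05)
if m.any():print("bar",m.sum(),P[m].min(0),P[m].max(0))
ys,xs=np.where(br|m)
cy,cx=int(ys.mean()),int(xs.mean());print(cx,cy)
c=im[max(cy-45,0):cy+45,max(cx-60,0):cx+60]
cv2.imwrite("pics/%s.png"%sys.argv[1],cv2.resize(c,(800,600),interpolation=cv2.INTER_CUBIC))
E
python3 look.py w4
```

```text
9.0667 [ 0.55993657 -0.26547112  0.1238626 ] [-0.29539083 -0.01966218 -0.48291431]
brass 524 [ 0.54556553 -0.27938226  0.05648591] [ 0.56992249 -0.2507084   0.06062707]
bar 24 [ 0.54814573 -0.26714094  0.07525352] [ 0.54882525 -0.26281506  0.07986706]
253 201
```

View pics/w4.png

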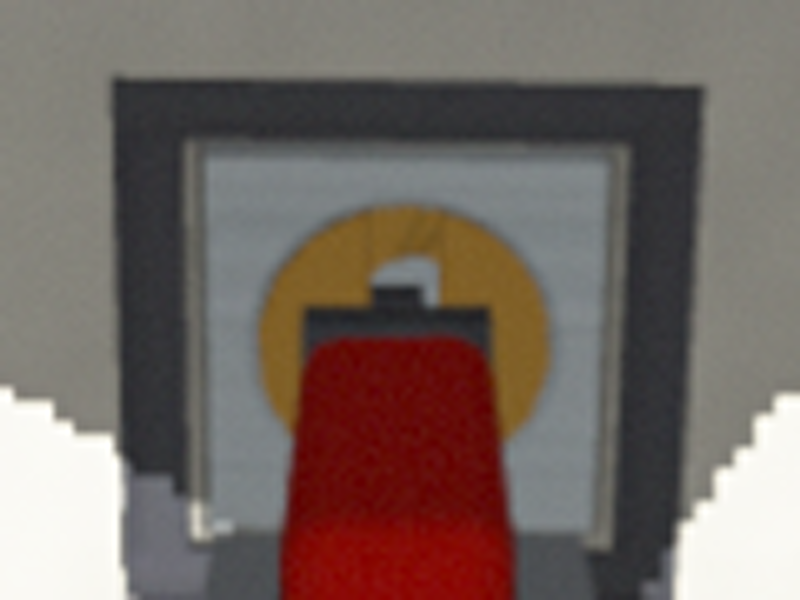

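In the close view the bar end at (397,296) stands over the slot, which spans columns 372–443. The bar and the brass centre agree within about 0.5 mm. Lowering in small steps.

Emit:
jog_arm([
  [[0.01, 0, -0.15], 0, 0],
  [[0, 0, -0.15], 0, 0],
  [[0, 0, -0.05], 0, 0],
  [[0, 0, -0.05], 0, 0],
  [[0, 0, -0.02], 0, 0],
  [[0, 0, 0], 0, 0],
])

```text
time: 9.62
tcp_pos: [0.5602, -0.2649, 0.1063]
eef_rot: [[-0.999, 0.035, -0.0], [0.035, 0.999, 0.0], [0.0, 0.0, -1.0]]
wrist_force: [0.2, 0.2, -0.9]
opening: 0.0128
gripper_force: 87.8
```

Emit:
jog_arm([
  [[0, 0, -0.03], 0, 0],
  [[0, 0, -0.03], 0, 0],
  [[0, 0, -0.02], 0, 0],
  [[0, 0, 0], 0, 0],
])

```text
time: 9.95
tcp_pos: [0.5602, -0.265, 0.1031]
eef_rot: [[-0.999, 0.035, -0.0], [0.035, 0.999, 0.0], [0.0, 0.0, -1.0]]
wrist_force: [0.1, -0.3, -1.1]
opening: 0.0127
gripper_force: 87.8
```

Emit:
jog_arm([
  [[0, 0, -0.03], 0, 0],
  [[0, 0, -0.03], 0, 0],
  [[0, 0, -0.03], 0, 0],
  [[0, 0, -0.02], 0, 0],
  [[0, 0, 0], 0, 0],
])

```text
time: 10.37
tcp_pos: [0.5602, -0.265, 0.0986]
eef_rot: [[-0.999, 0.035, -0.0], [0.035, 0.999, 0.0], [0.0, 0.0, -1.0]]
wrist_force: [0.2, 0.3, -0.9]
opening: 0.0124
gripper_force: 87.8
```

Emit:
jog_arm([
  [[0, 0, -0.02], 0, 0],
  [[0, 0, -0.02], 0, 0],
  [[0, 0, 0], 0, 0],
])

```text
time: 10.62
tcp_pos: [0.5602, -0.265, 0.0971]
eef_rot: [[-0.999, 0.035, -0.0], [0.035, 0.999, 0.0], [0.0, 0.0, -1.0]]
wrist_force: [-0.0, 0.4, -0.6]
opening: 0.0127
gripper_force: 87.8
```

Emit:
jog_arm([
  [[0, 0, -0.02], 0, 0],
  [[0, 0, 0], 0, 0],
])

```text
time: 10.78
tcp_pos: [0.5603, -0.2651, 0.0965]
eef_rot: [[-0.999, 0.035, 0.0], [0.035, 0.999, -0.0], [-0.0, -0.0, -1.0]]
wrist_force: [1.0, 0.8, 1.0]
opening: 0.0127
gripper_force: 87.9
```

Emit:
jog_arm([
  [[0, 0, -0.02], 0, 0],
  [[0, 0, 0], 0, 0],
])

```text
time: 10.95
tcp_pos: [0.5604, -0.2651, 0.0962]
eef_rot: [[-0.999, 0.035, 0.001], [0.035, 0.999, -0.0], [-0.001, -0.0, -1.0]]
wrist_force: [-1.9, 0.2, 4.5]
opening: 0.0124
gripper_force: 88.9
```

Contact at TCP z≈0.0963, the depth expected for the thread start. Screwing clockwise while following the pitch of 0.36 mm per 5°.

Emit:
jog_arm([
  [[0, 0, 0], -0.5, 0],
  [[0, 0, -0.009], -0.5, 0],
  [[0, 0, -0.009], -1, 0],
  [[0, 0, -0.009], -1, 0],
  [[0, 0, 0], 0, 0],
])

```text
time: 11.37
tcp_pos: [0.5608, -0.2652, 0.0952]
eef_rot: [[-0.955, 0.296, 0.001], [0.296, 0.955, -0.0], [-0.002, -0.0, -1.0]]
wrist_force: [1.0, 0.2, 4.3]
opening: 0.013
gripper_force: 88.5
```

Emit:
jog_arm([
  [[0, 0, -0.009], -1, 0],
  [[0, 0, -0.009], -1, 0],
  [[0, 0, -0.009], -1, 0],
  [[0, 0, 0], 0, 0],
])

```text
time: 11.7
tcp_pos: [0.5606, -0.2653, 0.094]
eef_rot: [[-0.847, 0.531, 0.001], [0.531, 0.847, -0.001], [-0.001, -0.0, -1.0]]
wrist_force: [1.0, -0.0, 3.9]
opening: 0.0125
gripper_force: 88.7
```

Emit:
jog_arm([
  [[0, 0, -0.009], -1, 0],
  [[0, 0, -0.009], -1, 0],
  [[0, 0, -0.009], -1, 0],
  [[0, 0, -0.009], -1, 0],
  [[0, 0, 0], 0, 0],
])

```text
time: 12.12
tcp_pos: [0.5608, -0.2654, 0.0931]
eef_rot: [[-0.615, 0.789, 0.002], [0.789, 0.615, -0.001], [-0.002, 0.001, -1.0]]
wrist_force: [-1.2, 0.2, 7.6]
opening: 0.0127
gripper_force: 89.3
```

Emit:
jog_arm([
  [[0, 0, -0.006], -1, 0],
  [[0, 0, 0], -0.8, 0],
  [[0, 0, 0], 0, 0],
])

```text
time: 12.37
tcp_pos: [0.5609, -0.2655, 0.0931]
eef_rot: [[-0.485, 0.875, 0.002], [0.875, 0.485, -0.001], [-0.002, 0.001, -1.0]]
wrist_force: [-0.7, -0.2, 9.5]
opening: 0.0128
gripper_force: 89.3
```

```bash
python3 -c "
from h import *
o=get_obs();print(o['time'],o['wrist_torque'],o['wrist_force'],np.degrees(np.arctan2(o['eef_rot'][1][0],o['eef_rot'][0][0])))"
```

```text
12.3667 [0.00296749 0.11068961 0.00602716] [-0.71040303 -0.23488318  9.51471232] 119.00937174084997
```

Emit:
jog_arm([
  [[0, 0, 0.005], -0.6, 0],
  [[0, 0, 0], -0.6, 0],
  [[0, 0, 0], 0, 0],
])

```text
time: 12.62
tcp_pos: [0.5604, -0.2655, 0.0931]
eef_rot: [[-0.392, 0.92, 0.001], [0.92, 0.392, -0.001], [-0.002, 0.0, -1.0]]
wrist_force: [-2.9, -0.1, 8.7]
opening: 0.0126
gripper_force: 89.2
```

```bash
cat > st.py <<'E'
from h import *
o=get_obs();print(o['time'],o['tcp_pos'],o['wrist_torque'],o['wrist_force'],np.degrees(np.arctan2(o['eef_rot'][1][0],o['eef_rot'][0][0])))
E
python3 st.py
```

```text
12.6167 [ 0.5603549  -0.26547323  0.09306417] [-0.11859047  0.6351228   0.03235208] [-2.90573683 -0.13282381  8.71677235] 113.07367734516176
```

Emit:
jog_arm([
  [[0, 0, 0.005], -0.6, 0],
  [[0, 0, 0.005], -0.4, 0],
  [[0, 0, 0], 0, 0],
])

```text
time: 12.87
tcp_pos: [0.5603, -0.2654, 0.0931]
eef_rot: [[-0.311, 0.95, 0.0], [0.95, 0.311, -0.001], [-0.001, -0.0, -1.0]]
wrist_force: [-1.5, -2.1, 6.1]
opening: 0.013
gripper_force: 88.7
```

```bash
python3 st.py
```

```text
12.8667 [ 0.56026761 -0.26544408  0.09308598] [-0.21802894  0.4655135   0.20651615] [-1.54556333 -2.07085489  6.08944209] 108.14372367426131
```

The torque is rising at about 70°, so this is the stop. Lifting straight up, slowly.

Emit:
jog_arm([
  [[0, 0, 0.02], 0, 0],
  [[0, 0, 0.02], 0, 0],
  [[0, 0, 0.02], 0, 0],
  [[0, 0, 0.02], 0, 0],
  [[0, 0, 0], 0, 0],
])

```text
time: 13.28
tcp_pos: [0.56, -0.265, 0.0943]
eef_rot: [[-0.31, 0.951, -0.002], [0.951, 0.31, 0.001], [0.001, -0.001, -1.0]]
wrist_force: [2.3, -4.4, -13.7]
opening: 0.0128
gripper_force: 87.9
```

Emit:
jog_arm([
  [[0, 0, 0.02], 0, 0],
  [[0, 0, 0.02], 0, 0],
  [[0, 0, 0.02], 0, 0],
  [[0, 0, 0], 0, 0],
])

```text
time: 13.62
tcp_pos: [0.5597, -0.2645, 0.0972]
eef_rot: [[-0.31, 0.951, -0.002], [0.951, 0.31, 0.001], [0.002, -0.001, -1.0]]
wrist_force: [1.0, -0.6, -16.8]
opening: 0.0127
gripper_force: 87.8
```

Emit:
jog_arm([
  [[0, 0, 0.03], 0, 0],
  [[0, 0, 0.03], 0, 0],
  [[0, 0, 0.03], 0, 0],
  [[0, 0, 0.03], 0, 0],
  [[0, 0, 0.03], 0, 0],
  [[0, 0, 0.03], 0, 0],
  [[0, 0, 0], 0, 0],
])

```text
time: 14.2
tcp_pos: [0.5601, -0.2648, 0.1058]
eef_rot: [[-0.309, 0.951, -0.0], [0.951, 0.309, 0.0], [0.0, 0.0, -1.0]]
wrist_force: [-3.3, 1.7, -10.0]
opening: 0.0124
gripper_force: 89.0
```

Emit:
jog_arm([
  [[0, 0, 0.05], 0, 0],
  [[0, 0, 0.05], 0, 0],
  [[0, 0, 0.05], 0, 0],
  [[0, 0, 0.05], 0, 0],
  [[0, 0, 0], 0, 0],
])

```text
time: 14.62
tcp_pos: [0.5604, -0.265, 0.1139]
eef_rot: [[-0.309, 0.951, 0.001], [0.951, 0.309, -0.0], [-0.0, 0.0, -1.0]]
wrist_force: [-3.0, 1.9, -7.4]
opening: 0.0122
gripper_force: 89.2
```

Emit:
jog_arm([
  [[0, 0, 0.1], 0, 0],
  [[0, 0, 0.1], 0, 0],
  [[0, 0, 0.1], 0, 0],
  [[0, 0, 0.1], 0, 0],
  [[0, 0, 0.1], 0, 0],
  [[0, 0, 0.1], 0, 0],
  [[0, 0, 0.1], 0, 0],
  [[0, 0, 0], 0, 0],
])

```text
time: 15.28
tcp_pos: [0.5611, -0.2659, 0.1432]
eef_rot: [[-0.309, 0.951, 0.003], [0.951, 0.309, -0.002], [-0.003, 0.002, -1.0]]
wrist_force: [0.0, 0.0, -4.4]
opening: 0.013
gripper_force: 89.9
```

Emit:
jog_arm([
  [[0, 0, 0.15], 0, 0],
  [[0, 0, 0.15], 0, 0],
  [[0, 0, 0.15], 0, 0],
  [[0, 0, 0.15], 0, 0],
  [[0, 0, 0.15], 0, 0],
  [[0, 0, 0.1], 0, 0],
  [[0, 0, 0], 0, 0],
  [[0, 0, 0], 0, 0],
  [[0, 0, 0], 0, 0],
])

```text
time: 16.03
tcp_pos: [0.5602, -0.2649, 0.1749]
eef_rot: [[-0.309, 0.951, -0.0], [0.951, 0.309, 0.0], [0.0, -0.0, -1.0]]
wrist_force: [0.1, 0.1, -3.5]
opening: 0.0126
gripper_force: 89.8
```

```bash
python3 - <<'E'
from h import *
o=get_obs();print(o["time"],o["tcp_pos"],o["wrist_force"])
im,d=optics.capture("wrist")
cv2.imwrite("pics/w5.png",cv2.resize(im,(800,600)))
P=cloud("wrist",d,o);t=(P-o["tcp_pos"])@np.array(o["eef_rot"])
m=(d>0)&(abs(t[...,0])<.035)&(abs(t[...,1])<.035)&(t[...,2]>.02)&(t[...,2]<.05)
p=t[m];print(len(p),np.median(p[:,2]))
w=P[m]
print("insert top",cv2.minAreaRect((w[:,:2]*1000).astype(np.float32)),np.median(w[:,2]))
A=np.c_[w[:,:2],np.ones(len(w))];k=np.abs(w[:,2]-np.median(w[:,2]))<.004
print("tilt",np.linalg.lstsq(A[k],w[k,2],rcond=None)[0])
E
```

```text
16.0333 [ 0.5601626  -0.26493601  0.1749408 ] [ 0.06064256  0.05121716 -3.49171842]
2482 0.036550343096375504
insert top ((561.1774291992188, -265.04425048828125), (40.21110153198242, 40.66111373901367), 81.77294158935547) 0.1383905576348235
tilt [-0.01118216 -0.00909244  0.14237067]
```

View pics/w5.png

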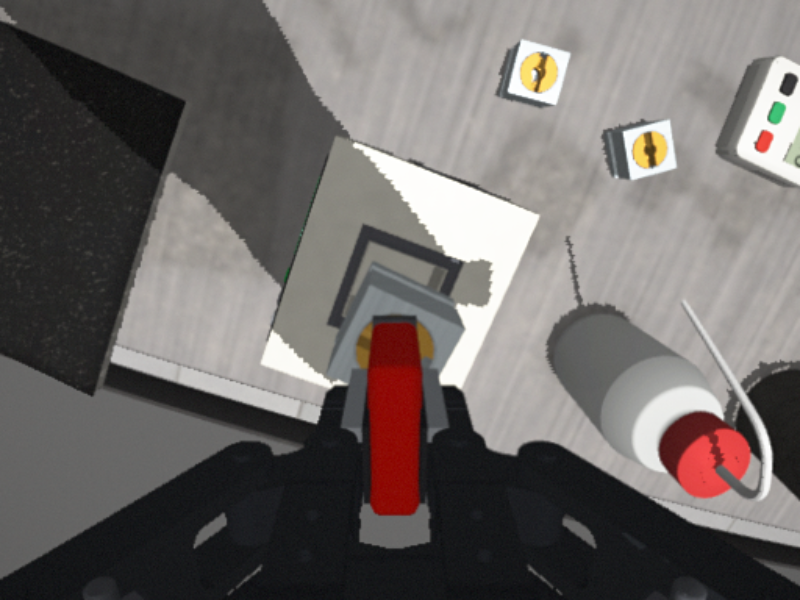

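The insert hangs level on the puller (seen at (395,330)), with its underside at about 0.098 and clear of the heater. Carrying it to the tray centre at (0.429,-0.009).

Emit:
jog_arm([
  [[-0.08, 0.15, 0], 0, 0],
  [[-0.18, 0.35, 0], 0, 0],
  [[-0.28, 0.55, 0], 0, 0],
  [[-0.36, 0.7, 0], 0, 0],
  [[-0.36, 0.7, 0], 0, 0],
  [[-0.36, 0.7, 0], 0, 0],
  [[-0.36, 0.7, 0], 0, 0],
  [[-0.36, 0.7, 0], 0, 0],
  [[-0.36, 0.7, 0], 0, 0],
  [[-0.28, 0.55, 0], 0, 0],
])

```text
time: 16.92
tcp_pos: [0.4391, -0.0309, 0.1752]
eef_rot: [[-0.31, 0.951, -0.0], [0.951, 0.31, 0.001], [0.001, -0.0, -1.0]]
wrist_force: [0.3, -0.1, -3.2]
opening: 0.0126
gripper_force: 89.8
```

Emit:
jog_arm([
  [[-0.18, 0.35, 0], 0, 0],
  [[-0.1, 0.2, 0], 0, 0],
  [[0, 0, 0], 0, 0],
  [[0, 0, -0.3], 0, 0],
  [[0, 0, -0.5], 0, 0],
  [[0, 0, -0.5], 0, 0],
  [[0, 0, -0.3], 0, 0],
  [[0, 0, 0], 0, 0],
  [[0, 0, 0], 0, 0],
])

```text
time: 17.67
tcp_pos: [0.43, -0.0116, 0.111]
eef_rot: [[-0.309, 0.951, -0.001], [0.951, 0.309, 0.0], [0.0, -0.001, -1.0]]
wrist_force: [-0.2, 0.1, -2.7]
opening: 0.0123
gripper_force: 89.6
```

```bash
python3 - <<'E'
from h import *
o=get_obs();print(o["time"],o["tcp_pos"],o["wrist_force"])
im,d=optics.capture("wrist")
P=cloud("wrist",d,o);t=(P-o["tcp_pos"])@np.array(o["eef_rot"])
m=(d>0)&(abs(t[...,0])<.035)&(abs(t[...,1])<.035)&(t[...,2]>.02)&(t[...,2]<.05)
w=P[m];print("insert top",cv2.minAreaRect((w[:,:2]*1000).astype(np.float32)),np.median(w[:,2]))
X,Y,Z=np.moveaxis(P,-1,0)
tr=(abs(X-.429)<.08)&(abs(Y+.009)<.08)&(Z>.013)&(Z<.024)&(d>0)&~m
w=P[tr];print("tray",cv2.minAreaRect((w[:,:2]*1000).astype(np.float32)),np.median(w[:,2]))
E
```

```text
17.6667 [ 0.43003698 -0.01164842  0.11100199] [-0.17143657  0.05847294 -2.70769022]
insert top ((430.7283630371094, -11.714153289794922), (40.543296813964844, 40.36660385131836), 80.16455078125) 0.07449570782540224
tray ((430.7794189453125, -9.031272888183594), (110.36251831054688, 110.41401672363281), 79.36431884765625) 0.0166015697730496
```

Emit:
jog_arm([
  [[0, 0, -0.2], 0, 0],
  [[0, 0, -0.2], 0, 0],
  [[0, 0, -0.15], 0, 0],
  [[0, 0, -0.1], 0, 0],
  [[0, 0, -0.03], 0, 0],
  [[0, 0, 0], 0, 0],
])

```text
time: 18.22
tcp_pos: [0.4297, -0.011, 0.0837]
eef_rot: [[-0.309, 0.951, -0.001], [0.951, 0.309, 0.0], [0.0, -0.001, -1.0]]
wrist_force: [0.4, -0.1, -3.0]
opening: 0.0126
gripper_force: 90.0
```

Emit:
jog_arm([
  [[0, 0, -0.02], 0, 0],
  [[0, 0, -0.02], 0, 0],
  [[0, 0, 0], 0, 0],
])

```text
time: 18.47
tcp_pos: [0.43, -0.011, 0.0825]
eef_rot: [[-0.309, 0.951, 0.0], [0.951, 0.309, -0.0], [-0.0, 0.0, -1.0]]
wrist_force: [0.2, 0.2, -5.0]
opening: 0.0126
gripper_force: 90.0
```

Emit:
jog_arm([
  [[0, 0, -0.02], 0, 0],
  [[0, 0, -0.02], 0, 0],
  [[0, 0, 0], 0, 0],
])

```text
time: 18.72
tcp_pos: [0.4298, -0.011, 0.0808]
eef_rot: [[-0.309, 0.951, -0.0], [0.951, 0.309, -0.0], [0.0, -0.0, -1.0]]
wrist_force: [0.2, 0.8, -3.7]
opening: 0.0124
gripper_force: 90.0
```

Emit:
jog_arm([
  [[0, 0, -0.02], 0, 0],
  [[0, 0, -0.015], 0, 0],
  [[0, 0, 0], 0, 0],
])

```text
time: 18.97
tcp_pos: [0.4298, -0.011, 0.0793]
eef_rot: [[-0.309, 0.951, -0.0], [0.951, 0.309, 0.0], [0.0, -0.0, -1.0]]
wrist_force: [-0.6, -0.2, -3.0]
opening: 0.0127
gripper_force: 90.0
```

Emit:
jog_arm([
  [[0, 0, -0.015], 0, 0],
  [[0, 0, -0.015], 0, 0],
  [[0, 0, 0], 0, 0],
])

```text
time: 19.22
tcp_pos: [0.4299, -0.011, 0.0782]
eef_rot: [[-0.309, 0.951, 0.0], [0.951, 0.309, -0.0], [-0.0, 0.0, -1.0]]
wrist_force: [-0.9, 1.0, -3.3]
opening: 0.0129
gripper_force: 90.0
```

Emit:
jog_arm([
  [[0, 0, -0.015], 0, 0],
  [[0, 0, -0.015], 0, 0],
  [[0, 0, 0], 0, 0],
])

```text
time: 19.47
tcp_pos: [0.43, -0.0111, 0.0771]
eef_rot: [[-0.309, 0.951, 0.0], [0.951, 0.309, -0.0], [-0.0, 0.0, -1.0]]
wrist_force: [-1.1, -1.0, -0.4]
opening: 0.0126
gripper_force: 90.4
```

Emit:
jog_arm([
  [[0, 0, -0.015], 0, 0],
  [[0, 0, -0.015], 0, 0],
  [[0, 0, 0], 0, 0],
])

```text
time: 19.72
tcp_pos: [0.43, -0.0111, 0.0761]
eef_rot: [[-0.309, 0.951, 0.0], [0.951, 0.309, -0.0], [-0.0, 0.0, -1.0]]
wrist_force: [-2.0, 0.1, 3.5]
opening: 0.0126
gripper_force: 91.2
```

The insert is down. Releasing and retreating straight up.

Emit:
jog_arm([
  [[0, 0, 0], 0, 0.4],
  [[0, 0, 0], 0, 0.5],
  [[0, 0, 0], 0, 0.6],
  [[0, 0, 0], 0, 0.7],
  [[0, 0, 0], 0, 0.7],
  [[0, 0, 0], 0, 0.7],
  [[0, 0, 0], 0, 0.7],
  [[0, 0, 0], 0, 0.7],
])

```text
time: 20.38
tcp_pos: [0.4299, -0.011, 0.0758]
eef_rot: [[-0.309, 0.951, 0.0], [0.951, 0.309, 0.0], [0.0, 0.0, -1.0]]
wrist_force: [-0.3, -0.9, -0.6]
opening: 0.0596
gripper_force: 0.0
```

Emit:
jog_arm([
  [[0, 0, 0.2], 0, 0.7],
  [[0, 0, 0.5], 0, 0.7],
  [[0, 0, 0.7], 0, 0.7],
  [[0, 0, 0.7], 0, 0.7],
  [[0, 0, 0.7], 0, 0.7],
  [[0, 0, 0.2], 0, 0.7],
  [[0, 0, 0], 0, 0.7],
  [[0, 0, 0], 0, 0.7],
])

```text
time: 21.05
tcp_pos: [0.4298, -0.011, 0.1958]
eef_rot: [[-0.309, 0.951, 0.001], [0.951, 0.309, -0.0], [-0.0, 0.0, -1.0]]
wrist_force: [-1.1, -0.7, -0.6]
opening: 0.0599
gripper_force: 0.0
```

```bash
python3 - <<'E'
from h import *
o=get_obs();print(o["time"],o["tcp_pos"],o["wrist_force"],o["opening"])
im,d=optics.capture("wrist");P=cloud("wrist",d,o);X,Y,Z=np.moveaxis(P,-1,0)
cv2.imwrite("pics/w6.png",cv2.resize(im,(800,600)))
n=(abs(X-.43)<.05)&(abs(Y+.011)<.05)
w=P[n&(Z>.037)&(Z<.05)];print("insert top",cv2.minAreaRect((w[:,:2]*1000).astype(np.float32)),np.median(w[:,2]))
A=np.c_[w[:,:2],np.ones(len(w))];print("tilt",np.linalg.lstsq(A,w[:,2],rcond=None)[0])
w=P[n&(Z>.095)&(Z<.12)];print("grip top",cv2.minAreaRect((w[:,:2]*1000).astype(np.float32)),np.percentile(w[:,2],[10,50,90]))
E
```

```text
21.05 [ 0.42981362 -0.01099844  0.19576301] [-1.09206206 -0.72733609 -0.63196451] 0.059941972267392694
insert top ((430.7143859863281, -11.39394760131836), (40.24967956542969, 40.24128341674805), 80.51470947265625) 0.04199386225887691
tilt [-0.000535   -0.00899216  0.04198709]
grip top ((430.213134765625, -10.615839004516602), (13.792547225952148, 45.50157165527344), 17.634740829467773) [0.1031378  0.10501085 0.1059642 ]
```

View pics/w6.png

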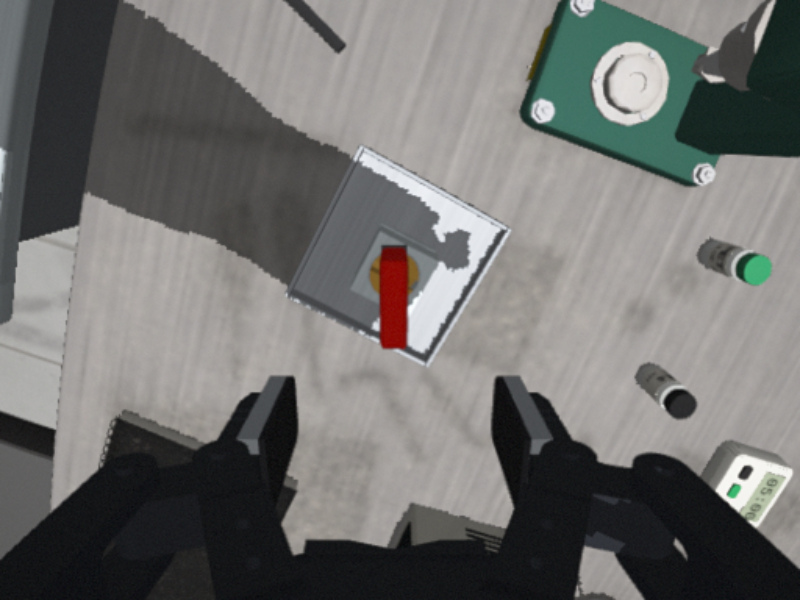

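The insert stands flat and centred in the tray with its top at 0.042, the puller is upright in it at (395,290), and the gripper is clear.

```bash
python3 -c "
from h import *
print(env.job_done())"
```

```text
the job is handed in; nothing more can be done
None
```

I pulled the insert from the heater and set it upright and centred in the steel tray, with the puller still screwed in and the gripper clear. I handed the job in at about 21 s; no verdict came back.

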